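Clear a split hub from the parasol-hub slotting machine

TASK

A split wooden hub is lying loose in the chamber of the slotting machine. Undo both black quarter-turn knobs on the hood fully, anticlockwise to their end stops, then raise the hood by its bow handle and ease it back onto its stop without letting it bang or fall. Lift the split hub out and put it in the red reject tray, leaving the hood open and the other things on the bench where they are.

Things in the scene. Friction and masses are not known exactly. Their poses are not given: they have to be found in the camera images.
- slotter: Green slotting machine, fixed. Origin: centre of the chamber's underside, on the bench; x from its front to its back, y to its left, z up. Chamber 170 (x) by 300 (y) mm, rim 110 mm high, walls 8 mm, steel deck 45 mm above the bench. Saw blade (to 87 mm high) and holder stand on the deck at y 54 to 118 mm; the rest of the deck is clear. Motor behind, 130 mm high.
- hood (a joint): Hood angle, rad: 0 shut, 1.75 open on its stop (10 degrees past upright, leaning away). Lime frame 12 mm thick, 170 by 300 mm, clear window, about 0.45 kg, hinged on the chamber's back edge, lightly damped: falls shut if let go short of upright, stays open past it. Caught by a knob's tongue until both knobs are turned past about 1.15 rad.
- hood_handle (a point): Middle of the grip bar of the steel bow handle on the hood's front edge: round bar 12 mm thick, 110 mm long, parallel to the hinge, 40 mm in front of the chamber's front wall, with a leg back to the hood at each end. 210 mm from the hinge axis. Its axes turn with the hood; when shut they are the slotter's.
- hood_hinge (a point): On the hinge axis, at its middle, 110 mm above the bench; the axis runs along the slotter's y. 210 mm from the handle bar.
- knob_left (a joint): Turn of the left (+y) knob in rad: 0 shut, 1.571 fully undone at its end stop; grows anticlockwise seen from above; starts near 0. Stiffness: light friction, about 0.04 N m; it stays where it is left. At 0 the wing points along the slotter's x.
- knob_left_grip (a point): On the left knob's axis at grip height, 11 mm below its top, 30 mm above the hood's top face. Black wing 40 mm long, 13 mm thick, 34 mm high on a 34 mm disc. The wing lies along this point's x; z is the turning axis (up while the hood is shut). A white mark on top points along -x: to a red dot when shut (to the robot), a green dot when undone (to the robot's right).
- knob_right (a joint): Turn of the right (-y) knob in rad: 0 shut, 1.571 fully undone; otherwise as the left knob.
- knob_right_grip (a point): On the axis of the right knob, at the height to grip it; as the left knob. The two knobs are 210 mm apart, 85 mm behind the hood's handle bar.
- hub: The split hub: turned light-wood cylinder 38 mm in diameter and 60 mm long with rib slots in one half and dark cracks in the other, 50 g, lying on its side on the chamber's deck. Its x axis runs along the cylinder; origin on its underside at mid length, 19 mm below the axis, as it lies at the start.
- hub_center (a point): Centre of the split hub, on its axis at mid length.
- red_tray: Red plastic reject tray, open, empty, fixed to the bench: 180 (x) by 140 (y) by 45 mm high, walls and floor 5 mm. Origin: centre of its underside. It stands to the left or the right of the machine.
- blue_tray: Blue plastic tray of the same size for finished hubs, on the machine's other side, fixed. Not for the split hub.
- good_hub0: Finished wooden hub, 38 by 60 mm, standing upright in the blue tray. Origin: centre of its underside.
- good_hub1: Finished wooden hub in the blue tray, as good_hub0.
- good_hub2: Finished wooden hub in the blue tray, as good_hub0.
- glue_jar: Glue jar with a yellow cap, 72 mm wide, 85 mm high, on the bench beyond a tray. Origin: centre of its underside.
- varnish_can: Varnish can, 80 mm wide, 110 mm high, on the bench beyond a tray. Origin: centre of its underside.
- screwdriver: Red-handled screwdriver, 200 mm long, 26 mm thick, lying on the bench in front of the machine. Origin: mid length, on its underside.
- parasol_purple: Furled purple paper parasol, 190 mm long, 50 mm thick, lying on the bench at the left.
- parasol_white: Furled white paper parasol, 190 mm long, 50 mm thick, lying on the bench at the right.
Not all that is in view belongs to the job. There is more than one size of the red_tray; the job needs the largest.

How it is judged (in metres and radians):
On the way, in this order (a step that is already met when the one before it is completed fails the run):
1. both knobs are undone to their end stops (within 0.12 rad) with the hood still shut (value of joint each of knob_left, knob_right above 1.45 rad and value of joint hood below 0.1 rad), for 0.1 s.
2. the hood lies open on its stop, at rest, with the robot off it and the hub still in the machine (value of joint hood above 1.7 rad and velocity of joint hood below 0.05 rad/s and horizontal distance between hub_center and slotter below 0.16 m and contact force between each of the arm, the fingers and slotter below 0.5 N), for 0.2 s.
At the end, for the whole second after the job is handed in: Both knobs stand at their undone end stops (above 1.40 rad), the hood lies still on its stop (above 1.70 rad), and the split hub lies at rest inside the red tray (its centre within the walls and below 45 mm above the tray's underside) (value of joint each of knob_left, knob_right above 1.4 rad and value of joint hood above 1.7 rad and velocity of joint hood between -0.05 and 0.05 rad/s and x of hub_center in the frame of red_tray between -0.085 and 0.085 m and y of hub_center in the frame of red_tray between -0.065 and 0.065 m and z of hub_center in the frame of red_tray below 0.045 m and linear speed of hub below 0.03 m/s); the robot touches nothing.
It fails at once if the hood bangs onto its stop (faster than 1.2 rad/s near it) (value of joint hood above 1.65 rad and velocity of joint hood above 1.2 rad/s).
It fails at once if the hood falls towards shut (faster than 2 rad/s) (velocity of joint hood below -2 rad/s).
It fails at once if a finished hub, the jar, the can, the screwdriver or a parasol is moved by more than 30 mm (distance of any of good_hub0, good_hub1, good_hub2, glue_jar, varnish_can, screwdriver, parasol_purple, parasol_white from where it was at the start of the episode above 0.03 m).
It also fails if it takes over 72 s, if anything falls off the work surface, if the arm or the gripper's body presses on something with over 40 N, if the wrist force passes 120 N, or if a joint passes its speed limit or range.

ROBOT

A 6-joint arm with a two-finger parallel gripper is mounted at the origin on the work surface. World frame = base frame: x ahead of the robot, y to its left, z up, the work surface at z = 0. Lengths are in mm, angles in degrees, forces in N, time in s.
With the tool pointing down it reaches from about 275 to 750 mm from the base axis. Payload 10.2 kg.
Tool frame: the origin (TCP) lies midway between the tips of the shut fingers; the grasp point (between the pads) lies 19 mm behind it; z points along the fingers, y is the line along which they close (so a half turn about z gives the same grasp; the last joint's range is limited). The gripper opens to 85 mm and grips with 20 to 120 N. Pads are 22 mm wide; open, the fingers measure 114 mm over their backs; the gripper's body (76 mm by 85 mm) begins 54 mm behind the grasp point. The pads swing forward as they close: fully open they stand 13 mm farther back than shut.
Start: joints at [54.236, 17.928, 85.812, -0, 76.261, -12.8], TCP at [204.844, 483.394, 231.294] pointing down, gripper open.
Joint ranges: [-168.41, 168.41], [-55.51, 124.54], [10.69, 146.95], [-70.63, 250.63], [1, 178], [-165.06, 165.06]. Speed limits (degrees/s): [136.94, 136.94, 172.46, 180, 180, 180].

INTERFACE

Orientations are given as [roll, pitch, yaw] about the fixed x, y, z axes, in that order (R = Rz(yaw) Ry(pitch) Rx(roll)).
In Python, from workcell import manip, viewer, order gives the robot as it stands.
- The arm moves only by the tool play_rows, never from a script. Its argument "plan" is a list of rows, each a list of 7 numbers: the shift along the world's x, y, z each as a share of 0.25 m, from -1 to 1, then the turn, a rotation vector about the world's x, y, z each as a share of pi rad, from -1 to 1, then the opening, from -1 (shut) to 1 (fully open). A call has exactly 8 rows; each row is the pose to reach, as a shift and turn from the pose commanded when the call began, turning the shorter way round; what a row does not reach only later rows make up. A row lasts 1/8 s, in which the tool goes at most 62.5 mm and 10.7 degrees, less where a joint would pass 70% of its speed; a pose out of reach is approached as far as the arm can. A call with a number of a shift or a turn outside -1 to 1 is refused whole. A call with a gripper value outside its range is refused whole. The fingers move at their own pace and stop on an object; "newtons" is the grip in N (left out, the last holds). Time passes only in rows, so rows that repeat a pose let the fingers close, or fill a call up. It gives the time, the measured TCP pose, the force, the opening and the grip force at its end, in the units of the state.
- manip.state(): the state, without advancing time (a new reading comes with each control period).
- viewer.camera(name): name is "scene" or "top"; returns (picture, depth): 480x640x3 uint8, blue, green, red; 480x640 float32, mm along the optical axis (not along the pixel's ray), 0 where there is no reading.
- viewer.camera_info(name): a dict with "fx", "fy", "cx", "cy" (pixels), "extrinsics" (4x4, takes a point from world to camera coordinates). Camera axes: x right, y up, looking along -z (the intrinsics and any distortion apply to the point x, -y, -z); pixel columns grow to the right and rows downward; lengths in mm; the calibration is good to about 2 mm. A picture is of the moment at which its call begins. camera_info takes no time and is no camera call.
- order.job_done(): hands the job in; it is judged then, once.
The state is a dict: "time_s": time; "joint_positions": joint angles; "joint_velocities": joint speeds; "joint_torque": joint torques, N m; "position": TCP position; "tool_rot": TCP orientation; "force": force on the tool from outside, world axes, zero at the start; "moment": the same for the moment, N m; "finger_gap": finger opening in mm; "grasp_force": force on a finger pad.
Only numpy, scipy, OpenCV 4.12 (cv2) and the standard library are available. Lean on these libraries where they do the work, as an engineer would, in place of code of your own. Each camera call takes 0.05 s, during which the arm holds its last target. There are 200 camera calls.

## Working session

There is one attempt and no reset: what is moved stays moved. The work goes in short steps, Python scripts to look and compute and a tool call to move; the robot and the scene stay as the last step left them, time stands still between calls to the robot, and variables do not carry over. Pictures are saved under pics/ and viewed, at most 10 in all, crops included, and the job is handed in when it is done.

Besides the shell and the picture viewer there is one more tool, called as name(argument=value, ...) on one line, values as JSON. play_rows: Moves the arm, as the interface text tells. Its arguments: {"type":"object","properties":{"plan":{"type":"array","items":{"type":"array","items":{"type":"number","minimum":-1,"maximum":1}}},"newtons":{"type":"number"}},"required":["plan"]}

```bash
mkdir -p pics; cat > h.py <<'E'
import numpy as np, cv2, sys
from workcell import manip, viewer, order
def grab(n):
    p,d=viewer.camera(n); return p,d,viewer.camera_info(n)
def cloud(d,c):
    v,u=np.mgrid[0:480,0:640]; X=(u-c['cx'])/c['fx']*d; Y=-(v-c['cy'])/c['fy']*d
    P=np.stack([X,Y,-d],-1); E=np.array(c['extrinsics']); return (P-E[:3,3])@E[:3,:3]
def ray(u,v,z,c):
    E=np.array(c['extrinsics']); R=E[:3,:3]; o=-R.T@E[:3,3]
    k=R.T@np.array([(u-c['cx'])/c['fx'],-(v-c['cy'])/c['fy'],-1]); return o+k*(z-o[2])/k[2]
E
python3 - <<'E'
from h import *
for n in ['scene','top']:
    p,d,c=grab(n); cv2.imwrite(f'pics/{n}0.png',p); np.savez(f'{n}0.npz',p=p,d=d); print({k:np.round(v,3).tolist() if k=='extrinsics' else v for k,v in c.items()})
print(manip.state())
E
```

```text
{'fx': 616.8654043986445, 'fy': 616.8654043986445, 'cx': 323.7863412465339, 'cy': 231.2163178411141, 'extrinsics': [[0.809, 0.588, -0.013, -383.858], [-0.387, 0.549, 0.741, 87.834], [0.442, -0.594, 0.672, -1938.642], [0.0, 0.0, 0.0, 1.0]]}
{'fx': 569.0039871625794, 'fy': 569.0039871625794, 'cx': 323.90422543711236, 'cy': 248.25692574489142, 'extrinsics': [[-0.021, -1.0, -0.016, 16.013], [0.999, -0.021, 0.049, -463.059], [-0.05, -0.015, 0.999, -1672.523], [0.0, 0.0, 0.0, 1.0]]}
{'time_s': 0.1, 'joint_positions': array([ 5.42357664e+01,  1.79558924e+01,  8.58483582e+01,  8.67165271e-04,
        7.62609830e+01, -1.27988670e+01]), 'joint_velocities': array([ 0.05892897, -0.00180961, -0.0416564 ,  0.02941024,  0.04511873,
       -0.02317116]), 'joint_torque': array([ 2.63078451e-03, -4.12899005e+01, -2.60143393e+01, -1.95259381e-04,
        2.99880725e-03,  3.95022630e-05]), 'position': array([204.70828883, 483.20531866, 230.80392234]), 'tool_rot': array([-1.79936574e+02, -1.52723285e-02,  1.57034419e+02]), 'force': array([ 0.04792301, -1.04106256,  0.67072625]), 'moment': array([0.02206991, 0.00684823, 0.02296366]), 'grasp_force': 0.0, 'finger_gap': 85.55099097929647}
```

View pics/scene0.png

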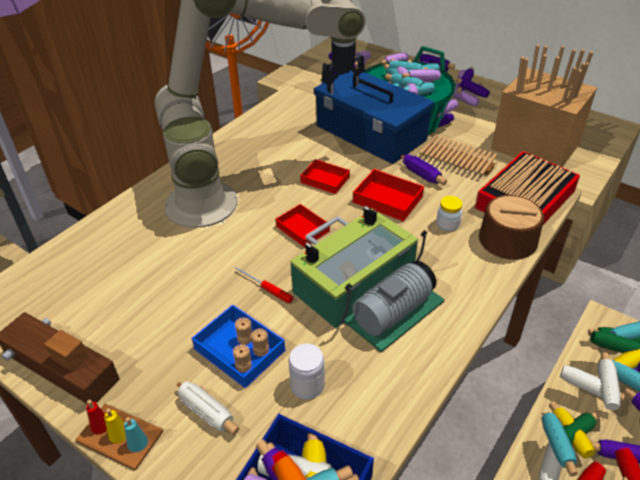

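View pics/top0.png

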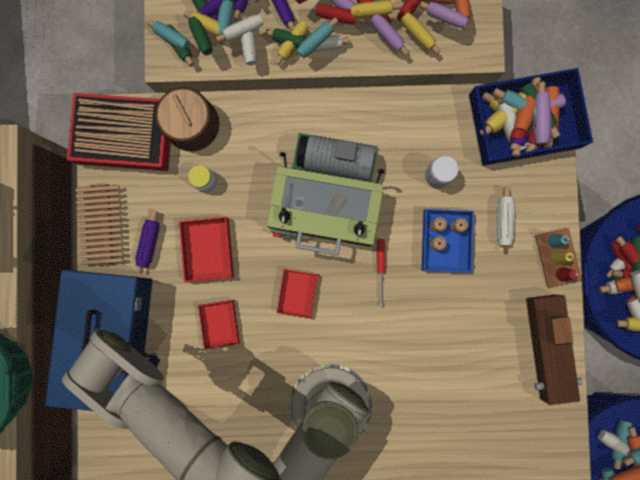

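The scene and top views show the machine at top px (325,200), with knobs near (285,216) and (361,229) and the handle bar near (318,250). The largest red tray is at (207,250). Two smaller red trays sit at (218,325) and (299,293), and the blue tray is at (448,240).

```bash
python3 - <<'E'
from h import *
T=np.load('top0.npz');c=viewer.camera_info('top');P=cloud(T['d'],c);p=T['p']
hsv=cv2.cvtColor(p,cv2.COLOR_BGR2HSV);H,S,V=cv2.split(hsv)
print('bench z',P[330,400],P[400,500])
def blobs(m,name,amin,z=None):
    n,l,st,ce=cv2.connectedComponentsWithStats(m.astype(np.uint8))
    for i in range(1,n):
        if st[i,4]>=amin:
            q=P[l==i]; ct=np.argwhere(l==i)[:,::-1].astype(np.float32)
            print(name,st[i].tolist(),'med',np.median(q,0).round(1),'zmax',np.percentile(q[:,2],[5,95]).round(1))
            if z is not None:
                w=np.array([ray(u,v,z,c)[:2] for u,v in ct],np.float32); r=cv2.minAreaRect(w); print('   rect',np.round(r[0],1),np.round(r[1],1),round(r[2],1))
red=((H<8)|(H>172))&(S>150)&(V>60); blobs(red,'red',150,45)
lime=(H>30)&(H<45)&(S>80)&(V>90)&(np.hypot(*(P[...,:2]-[430,0]).transpose(2,0,1))<300); blobs(lime,'lime',300,122)
roi=np.zeros(H.shape,bool);roi[195:245,265:385]=1
blobs(roi&(V<45),'blk',15,163)
blobs(roi&(P[...,2]>140)&(P[...,2]<185),'high',10)
s=cv2.resize(p[120:270,250:400],None,fx=4,fy=4,interpolation=cv2.INTER_CUBIC)
S0=np.load('scene0.npz')['p'][190:340,270:450]
s2=cv2.resize(S0,None,fx=4,fy=4,interpolation=cv2.INTER_CUBIC)
cv2.imwrite('pics/topc.png',s);cv2.imwrite('pics/scenec.png',s2)
E
```

```text
bench z [ 217.73484786 -212.88447034    3.31670305] [   6.62178315 -501.7747035    -6.98958546]
red [398, 0, 23, 19, 197] med [1321.5 -302.6 -266.8] zmax [-279.6 -256.7]
   rect [1168.6 -256.9] [35.8 78.2] 54.0
red [316, 4, 40, 20, 454] med [1288.   -42.3 -229.6] zmax [-246.6 -215.2]
   rect [1157.   -44.2] [119.7  40.3] 74.1
red [66, 94, 104, 76, 1096] med [740.2 585.6  69.8] zmax [36.1 77.1]
   rect [822.  599.5] [301.6 205.6] 83.8
red [179, 217, 55, 65, 3011] med [468.2 357.5   7.5] zmax [-0.1 46. ]
   rect [466.5 349.4] [179.4 144.3] 4.7
red [377, 239, 8, 34, 249] med [ 439.1 -159.8   25. ] zmax [17.3 31.7]
   rect [ 437.2 -157.6] [20.3 95.6] 88.5
red [612, 242, 27, 36, 486] med [  434.6 -1037.3  -291. ] zmax [-332.3 -269. ]
   rect [ 417.7 -866.2] [107.3  62.9] 17.0
red [556, 267, 21, 14, 206] med [ 372.9 -678.7   60. ] zmax [23.5 93.1]
   rect [ 373.8 -688.8] [57.1 37.5] 87.7
red [277, 269, 41, 49, 1530] med [332.3  88.7   5.6] zmax [-1.4 33.4]
   rect [333.1  86.7] [100.7 128. ] 80.1
red [198, 301, 41, 48, 1575] med [245.9 323.2   5.7] zmax [-1.8 33.4]
   rect [248.2 315.6] [128.7 103.8] 7.6
lime [267, 167, 116, 78, 3419] med [546.    0.7 124. ] zmax [117.4 130.3]
   rect [ 5.786e+02 -3.000e-01] [300.7 171.5] 78.8
blk [280, 209, 10, 14, 70] med [551.2 107.3 136.6] zmax [128.3 168.6]
   rect [546.8 110. ] [28.8 24.9] 43.9
blk [355, 222, 10, 12, 60] med [510.9 -93.3 151.8] zmax [127.7 167. ]
   rect [506.5 -91.9] [27.8 25.3] 25.1
high [281, 208, 5, 15, 74] med [548.  112.7 163.4] zmax [156.2 169.5]
high [356, 221, 7, 16, 78] med [507.1 -91.6 164.1] zmax [149.7 169.8]
```

View pics/topc.png

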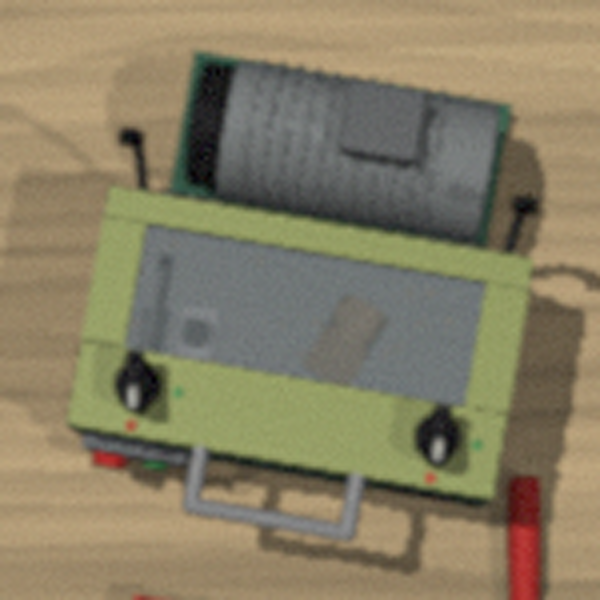

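The crop shows both white marks pointing at the red dots, so both knobs are shut. The hub lies visible through the window at crop (345,337), and the handle bar runs from (190,505) to (350,530). Next I'll cross-check the knob and bar positions with the scene camera.

```bash
python3 - <<'E'
from h import *
for n in ['top','scene']:
    T=np.load(n+'0.npz');c=viewer.camera_info(n);P=cloud(T['d'],c);p=T['p']
    E=np.array(c['extrinsics']);print(n,'cam',(-E[:3,:3].T@E[:3,3]).round(0))
    C=np.array([578.6,-.3]);a=np.deg2rad(-11.3);R=np.array([[np.cos(a),-np.sin(a)],[np.sin(a),np.cos(a)]])
    L=np.concatenate([(P[...,:2]-C)@R,P[...,2:]],-1)
    for s in (1,-1):
        m=(abs(L[...,0]+45)<45)&(abs(L[...,1]-s*105)<40)&(L[...,2]>156)&(L[...,2]<175)
        q=L[m];print('knob',s,m.sum(),q.mean(0).round(1),np.percentile(q,[3,97],axis=0).round(1).tolist())
    m=(L[...,0]<-100)&(L[...,0]>-150)&(abs(L[...,1])<35)&(L[...,2]>95)&(L[...,2]<150)
    q=L[m];print('bar',m.sum(),q.mean(0).round(1),np.percentile(q,[3,97],axis=0).round(1).tolist())
    f=(abs(L[...,0])<85)&(abs(L[...,1])<150)&(abs(L[...,2]-122)<9)
    q=L[f];print('frame',f.sum(),np.percentile(q,[1,99],axis=0).round(1).tolist(),np.median(q[:,2]))
    hsv=cv2.cvtColor(p,cv2.COLOR_BGR2HSV);H,S,V=cv2.split(hsv)
    lime=(H>30)&(H<45)&(S>80)&(V>90)&(abs(L[...,0])<130)&(abs(L[...,1])<190)&(L[...,2]>105)
    w=np.array([ray(u,v,122,c)[:2] for v,u in np.argwhere(lime)],np.float32);r=cv2.minAreaRect(w);print(r)
E
```

```text
top cam [ 380.  -19. 1693.]
knob 1 70 [-51.8 105.2 163.9] [[-70.4, 98.6, 157.3], [-34.0, 112.6, 171.0]]
knob -1 70 [ -51.3 -103.6  164.5] [[-69.7, -109.6, 158.6], [-32.9, -97.5, 170.5]]
bar 108 [-1.265e+02  1.000e-01  1.226e+02] [[-131.9, -32.3, 115.3], [-120.9, 32.3, 130.8]]
frame 5945 [[-83.4, -145.8, 113.4], [81.9, 147.0, 130.3]] 121.54455838190363
((577.9830932617188, 0.724517822265625), (299.069091796875, 170.18121337890625), 78.74668884277344)
scene cam [1202. -974. 1232.]
knob 1 65 [-49.9 101.1 161. ] [[-69.3, 93.1, 156.8], [-30.4, 108.5, 166.0]]
knob -1 75 [ -49.7 -108.3  161.4] [[-68.9, -114.0, 157.3], [-32.0, -99.9, 166.5]]
bar 95 [-124.     0.6  119.3] [[-130.8, -30.6, 112.9], [-118.8, 32.7, 125.1]]
frame 4661 [[-82.9, -148.3, 113.2], [83.6, 144.6, 128.1]] 119.20994414727694
((578.55712890625, -4.7615814208984375), (304.34112548828125, 174.81336975097656), 78.91301727294922)
```

View pics/scenec.png

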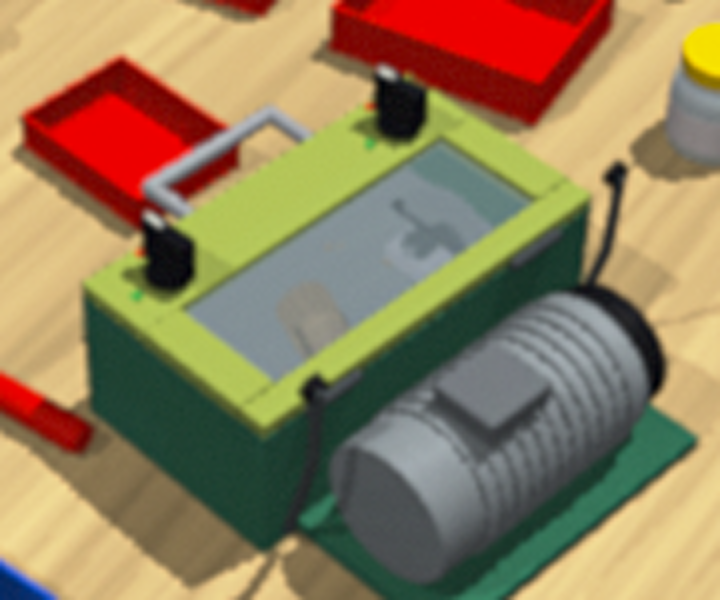

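Both views agree to within about 4 mm:

| Item | World (mm) | Note |
|---|---|---|
| Slotter | (578, -1) | yaw -11.3° |
| Left knob | (549, 111) | |
| Right knob | (508, -94) | |
| Handle bar | (455.5, 23.5) | z about 116 |
| Red tray | (467, 350) | |

Knob and bar heights and sizes fit the description. I'm moving now.

play_rows(plan=[[0.0,0.0,0.1,0,0,-0.05,1],[0.1,-0.1,0.1,0,0,-0.1,1],[0.2,-0.2,0.1,0,0,-0.16,1],[0.3,-0.32,0.1,0,0,-0.22,1],[0.4,-0.44,0.1,0,0,-0.28,1],[0.5,-0.56,0.1,0,0,-0.34,1],[0.6,-0.66,0.1,0,0,-0.4,1],[0.68,-0.76,0.1,0,0,-0.46,1]], newtons=40)

```text
time_s: 1.1
position: [375.5, 292.3, 256.0]
tool_rot: [-180.0, 0.0, 74.2]
force: [0.4, -0.1, 0.0]
finger_gap: 85.4
grasp_force: 0.0
```

play_rows(plan=[[0.09,-0.09,0,0,0,-0.059,1],[0.18,-0.18,0,0,0,-0.118,1],[0.27,-0.28,0,0,0,-0.177,1],[0.36,-0.38,0,0,0,-0.236,1],[0.46,-0.48,0,0,0,-0.295,1],[0.55,-0.58,-0.05,0,0,-0.354,1],[0.63,-0.66,-0.1,0,0,-0.414,1],[0.696,-0.73,-0.15,0,0,-0.475,1]])

```text
time_s: 2.1
position: [549.4, 110.0, 217.9]
tool_rot: [180.0, 0.0, -11.0]
force: [-0.5, 0.3, 0.6]
finger_gap: 85.5
grasp_force: 0.0
```

play_rows(plan=[[0,0,-0.12,0,0,0,1],[0,0,-0.24,0,0,0,1],[0,0,-0.31,0,0,0,1],[0,0,-0.34,0,0,0,1],[0,0,-0.34,0,0,0,-1],[0,0,-0.34,0,0,0,-1],[0,0,-0.34,0,0,0,-1],[0,0,-0.34,0,0,0,-1]])

```text
time_s: 3.1
position: [550.2, 112.8, 134.7]
tool_rot: [-179.7, -0.2, -10.7]
force: [8.2, 41.0, -2.1]
finger_gap: 12.6
grasp_force: 23.8
```

play_rows(plan=[[0.003,0.008,0,0,0,0,-1],[0.003,0.009,0,0,0,0.02,-1],[0.003,0.009,0,0,0,0.07,-1],[0.003,0.009,0,0,0,0.12,-1],[0.003,0.009,0,0,0,0.17,-1],[0.003,0.009,0,0,0,0.22,-1],[0.003,0.009,0,0,0,0.27,-1],[0.003,0.009,0,0,0,0.32,-1]])

```text
time_s: 4.1
position: [550.3, 114.5, 134.7]
tool_rot: [180.0, -0.2, 47.3]
force: [1.6, 8.8, 3.0]
finger_gap: 12.1
grasp_force: 43.7
```

play_rows(plan=[[0,0.002,0,0,0,0.05,-1],[0,0.002,0,0,0,0.1,-1],[0,0.002,0,0,0,0.14,-1],[0,0.002,0,0,0,0.175,-1],[0,0.002,0,0,0,0.19,-1],[0,0.002,0,0,0,0.195,-1],[0,0.002,0,0,0,0.195,-1],[0,0.002,0,0,0,0.195,-1]])

```text
time_s: 5.1
position: [549.8, 115.0, 134.8]
tool_rot: [179.9, -0.2, 81.9]
force: [-1.0, 8.1, 5.2]
finger_gap: 12.6
grasp_force: 53.9
```

```bash
python3 -c "
from workcell import manip
s=manip.state();print(s['moment'],s['force'],s['tool_rot'],s['joint_positions'])"
```

```text
[ 1.31659107  0.12610686 -1.16407172] [-1.04852732  8.11625945  5.22710733] [179.94657245  -0.19508516  81.93027182] [-0.2194866  27.60423569 86.87132114  0.2044493  65.44500825  7.76549911]
```

play_rows(plan=[[0,0,0,0,0,-0.01,1],[0,0,0,0,0,-0.01,1],[0,0,0.05,0,0,-0.01,1],[0,0,0.2,0,0,-0.03,1],[-0.02,-0.12,0.25,0,0,-0.08,1],[-0.05,-0.27,0.25,0,0,-0.138,1],[-0.08,-0.42,0.25,0,0,-0.197,1],[-0.11,-0.57,0.25,0,0,-0.256,1]])

```text
time_s: 6.1
position: [521.9, -30.1, 197.3]
tool_rot: [179.9, -0.0, 35.7]
force: [0.7, -0.4, -0.3]
finger_gap: 85.5
grasp_force: 0.0
```

play_rows(plan=[[-0.03,-0.12,0,0,0,-0.059,1],[-0.05,-0.22,0,0,0,-0.118,1],[-0.054,-0.248,0,0,0,-0.177,1],[-0.054,-0.248,0,0,0,-0.236,1],[-0.054,-0.248,-0.05,0,0,-0.259,1],[-0.054,-0.248,-0.16,0,0,-0.259,1],[-0.054,-0.248,-0.249,0,0,-0.259,1],[-0.054,-0.248,-0.249,0,0,-0.259,1]])

```text
time_s: 7.1
position: [508.1, -90.8, 133.7]
tool_rot: [-180.0, 0.1, -10.6]
force: [-0.2, -0.7, -0.2]
finger_gap: 85.3
grasp_force: 0.0
```

play_rows(plan=[[0,0,0,0,0,0,-1],[0,0,0,0,0,0,-1],[0,0,0,0,0,0,-1],[0,0,0,0,0,0.02,-1],[0,0,0,0,0,0.06,-1],[0,0,0,0,0,0.11,-1],[0,0,0,0,0,0.16,-1],[0,0,0,0,0,0.21,-1]])

```text
time_s: 8.1
position: [508.6, -91.4, 134.6]
tool_rot: [179.9, 0.0, 27.5]
force: [-1.7, -2.1, 2.1]
finger_gap: 12.7
grasp_force: 41.4
```

play_rows(plan=[[0,0,0,0,0,0.05,-1],[0,0,0,0,0,0.1,-1],[0,0,0,0,0,0.15,-1],[0,0,0,0,0,0.2,-1],[0,0,0,0,0,0.25,-1],[0,0,0,0,0,0.29,-1],[0,0,0,0,0,0.31,-1],[0,0,0,0,0,0.31,-1]])

```text
time_s: 9.1
position: [508.2, -91.2, 134.6]
tool_rot: [-180.0, 0.0, 82.8]
force: [-4.2, -2.2, 5.3]
finger_gap: 12.5
grasp_force: 58.5
```

```bash
python3 -c "
from workcell import manip
s=manip.state();print(s['moment'],s['force'],s['tool_rot'],s['joint_positions'])"
```

```text
[-0.31758548  0.95415815 -1.40654917] [-4.15172659 -2.15008826  5.32908032] [-1.79953432e+02  3.98021558e-03  8.28441805e+01] [-2.31820523e+01  2.24820586e+01  9.48071605e+01 -1.87636391e-02
  6.27544413e+01 -1.60176347e+01]
```

play_rows(plan=[[0,0,0,0,0,-0.01,1],[0,0,0,0,0,-0.01,1],[0,0,0.05,0,0,-0.02,1],[0,0,0.2,0,0,-0.02,1],[-0.05,0.1,0.25,0,0,-0.02,1],[-0.12,0.25,0.25,0,0,-0.02,0.5],[-0.2,0.4,0.25,0,0,-0.02,-0.2],[-0.212,0.464,0.25,0,0,-0.02,-0.3]])

```text
time_s: 10.1
position: [455.0, 26.6, 197.5]
tool_rot: [179.9, -0.0, 79.4]
force: [0.3, 0.1, -0.6]
finger_gap: 31.9
grasp_force: 0.0
```

```bash
python3 - <<'E'
from h import *
p,d,c=grab('scene'); cv2.imwrite('pics/s1.png',cv2.resize(p[150:330,240:440],None,fx=3,fy=3,interpolation=cv2.INTER_CUBIC)); print(manip.state()['finger_gap'])
E
```

```text
29.709403840535895
```

View pics/s1.png

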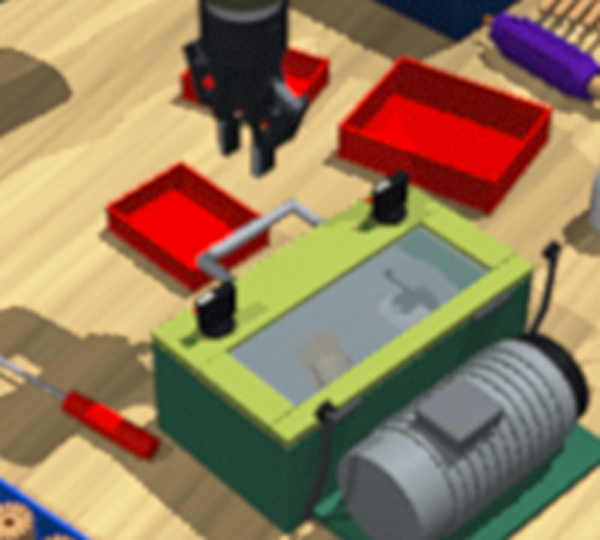

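Both wings now lie across, turned to the stops, and the hood is still shut. The open gripper hangs above the handle at crop (250,150).

play_rows(plan=[[0,0,-0.1,0,0,0,-0.3],[0,0,-0.2,0,0,0,-0.3],[0,0,-0.3,0,0,0,-0.3],[0,0,-0.36,0,0,0,-0.3],[0,0,-0.396,0,0,0,-0.3],[0,0,-0.396,0,0,0,-1],[0,0,-0.396,0,0,0,-1],[0,0,-0.396,0,0,0,-1]], newtons=30)

```text
time_s: 11.15
position: [455.0, 25.0, 97.6]
tool_rot: [-179.9, 0.0, 79.4]
force: [-5.3, -1.9, -1.9]
finger_gap: 11.0
grasp_force: 29.3
```

```bash
python3 - <<'E'
from h import *
s=manip.state();print(s['position'],s['force'],s['finger_gap'],s['grasp_force'],s['joint_positions'].round(1))
a=np.deg2rad(-11.3)
for t in [3,6,10,14,18,22,26,30,34,38,42,46,50,54,58,62,66,70,74,78,82,85,88,91,93,95,97,98.5,99.5,100.3,101,101.5]:
    r=np.deg2rad(t);dx=210*(1-np.cos(r));print(t,np.round([dx*np.cos(a)/250,dx*np.sin(a)/250,210*np.sin(r)/250],3).tolist())
E
```

```text
[455.03901027  24.97850532  97.58261176] [-5.25114239 -1.85222666 -1.9230082 ] 11.016123268697765 29.273321628570557 [-11.6  18.8 107.   -0.   54.3  -1. ]
3 [0.001, -0.0, 0.044]
6 [0.005, -0.001, 0.088]
10 [0.013, -0.003, 0.146]
14 [0.024, -0.005, 0.203]
18 [0.04, -0.008, 0.26]
22 [0.06, -0.012, 0.315]
26 [0.083, -0.017, 0.368]
30 [0.11, -0.022, 0.42]
34 [0.141, -0.028, 0.47]
38 [0.175, -0.035, 0.517]
42 [0.212, -0.042, 0.562]
46 [0.252, -0.05, 0.604]
50 [0.294, -0.059, 0.643]
54 [0.34, -0.068, 0.68]
58 [0.387, -0.077, 0.712]
62 [0.437, -0.087, 0.742]
66 [0.489, -0.098, 0.767]
70 [0.542, -0.108, 0.789]
74 [0.597, -0.119, 0.807]
78 [0.652, -0.13, 0.822]
82 [0.709, -0.142, 0.832]
85 [0.752, -0.15, 0.837]
88 [0.795, -0.159, 0.839]
91 [0.838, -0.167, 0.84]
93 [0.867, -0.173, 0.839]
95 [0.896, -0.179, 0.837]
97 [0.924, -0.185, 0.834]
98.5 [0.945, -0.189, 0.831]
99.5 [0.96, -0.192, 0.828]
100.3 [0.971, -0.194, 0.826]
101 [0.981, -0.196, 0.825]
101.5 [0.988, -0.197, 0.823]
```

play_rows(plan=[[0.001,0,0.044,0,0,0,-1],[0.005,-0.001,0.088,0,0,0,-1],[0.013,-0.003,0.146,0,0,0,-1],[0.024,-0.005,0.203,0,0,0,-1],[0.04,-0.008,0.26,0,0,0,-1],[0.06,-0.012,0.315,0,0,0,-1],[0.083,-0.017,0.368,0,0,0,-1],[0.11,-0.022,0.42,0,0,0,-1]])

```text
time_s: 12.15
position: [485.2, 18.9, 204.1]
tool_rot: [179.6, 0.0, 79.3]
force: [13.6, -5.4, -13.5]
finger_gap: 10.9
grasp_force: 29.0
```

play_rows(plan=[[0.031,-0.006,0.05,0,0,0,-1],[0.065,-0.013,0.097,0,0,0,-1],[0.102,-0.02,0.142,0,0,0,-1],[0.142,-0.028,0.184,0,0,0,-1],[0.184,-0.037,0.223,0,0,0,-1],[0.23,-0.046,0.26,0,0,0,-1],[0.277,-0.055,0.292,0,0,0,-1],[0.327,-0.065,0.322,0,0,0,-1]])

```text
time_s: 13.15
position: [565.3, 2.8, 283.6]
tool_rot: [180.0, 0.0, 79.3]
force: [-0.4, -4.0, -6.7]
finger_gap: 10.7
grasp_force: 29.5
```

play_rows(plan=[[0.052,-0.011,0.025,0,0,0,-1],[0.105,-0.021,0.047,0,0,0,-1],[0.16,-0.032,0.065,0,0,0,-1],[0.215,-0.043,0.08,0,0,0,-1],[0.272,-0.055,0.09,0,0,0,-1],[0.315,-0.063,0.095,0,0,0,-1],[0.358,-0.072,0.097,0,0,0,-1],[0.401,-0.08,0.098,0,0,0,-1]])

```text
time_s: 14.15
position: [665.4, -17.1, 309.6]
tool_rot: [179.9, 0.0, 79.3]
force: [-1.7, -2.1, 6.4]
finger_gap: 10.8
grasp_force: 31.2
```

```bash
python3 -c "
from workcell import manip
s=manip.state();print(s['position'],s['moment'],s['force'],s['joint_positions'].round(1))"
```

```text
[665.38052299 -17.10546535 309.59891712] [-0.39415134  0.46339184 -0.12837576] [-1.69146604 -2.11485642  6.36035521] [-11.5  35.6  47.9  -0.   96.4  -0.9]
```

play_rows(plan=[[0.029,-0.006,-0.001,0,0,0,-1],[0.058,-0.012,-0.003,0,0,0,-1],[0.086,-0.018,-0.006,0,0,0,-1],[0.107,-0.022,-0.009,0,0,0,-1],[0.122,-0.025,-0.012,0,0,0,-1],[0.132,-0.027,-0.013,0,0,0,-1],[0.132,-0.027,-0.013,0,0,0,-1],[0.132,-0.027,-0.013,0,0,0,-1]])

```text
time_s: 15.15
position: [698.5, -23.6, 305.4]
tool_rot: [179.9, 0.0, 79.4]
force: [-0.4, -3.2, 5.6]
finger_gap: 10.7
grasp_force: 31.2
```

play_rows(plan=[[0.003,-0.001,0,0,0,0,-1],[0.006,-0.001,-0.001,0,0,0,-1],[0.009,-0.002,-0.001,0,0,0,-1],[0.012,-0.002,-0.002,0,0,0,-1],[0.012,-0.002,-0.002,0,0,0,-1],[0.012,-0.002,-0.002,0,0,0,-1],[0.012,-0.002,-0.002,0,0,0,-1],[0.012,-0.002,-0.002,0,0,0,-1]])

```text
time_s: 16.15
position: [701.4, -24.2, 304.6]
tool_rot: [179.9, 0.0, 79.4]
force: [0.9, -4.7, 4.3]
finger_gap: 10.6
grasp_force: 31.4
```

play_rows(plan=[[0.004,-0.001,-0.001,0,0,0,-1],[0.008,-0.002,-0.002,0,0,0,-1],[0.012,-0.002,-0.003,0,0,0,-1],[0.016,-0.003,-0.003,0,0,0,-1],[0.02,-0.004,-0.004,0,0,0,-1],[0.024,-0.005,-0.005,0,0,0,-1],[0.024,-0.005,-0.005,0,0,0,-1],[0.024,-0.005,-0.005,0,0,0,-1]])

```text
time_s: 17.15
position: [703.7, -24.6, 304.2]
tool_rot: [-179.5, 0.1, 79.4]
force: [-27.6, -0.7, 11.2]
finger_gap: 10.4
grasp_force: 32.5
```

```bash
python3 - <<'E'
from h import *
p,d,c=grab('scene'); cv2.imwrite('pics/s2.png',p[60:380,200:520])
P=cloud(d,c);C=np.array([578.6,-.3]);a=np.deg2rad(-11.3);R=np.array([[np.cos(a),-np.sin(a)],[np.sin(a),np.cos(a)]])
L=np.concatenate([(P[...,:2]-C)@R,P[...,2:]],-1)
hsv=cv2.cvtColor(p,cv2.COLOR_BGR2HSV);H,S,V=cv2.split(hsv)
m=(H>28)&(H<45)&(S>80)&(V>60)&(abs(L[...,1])<150)&(L[...,2]>140)&(L[...,2]<290)&(L[...,0]>40)&(L[...,0]<180)
q=L[m];f=np.polyfit(q[:,2],q[:,0],1);print(m.sum(),f,'lean deg',np.rad2deg(np.arctan(f[0])))
E
```

```text
1388 [ 0.15463378 80.40439538] lean deg 8.790241372646248
```

View pics/s2.png

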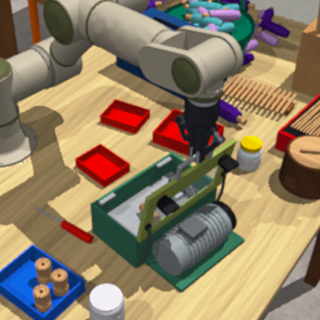

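The hood is open against its stop, with a steady 28 N reaction. I'll back off, release and lift clear.

play_rows(plan=[[-0.012,0.002,0,0,0,0,-1],[-0.012,0.002,0,0,0,0,-0.2],[-0.012,0.002,0,0,0,0,0],[-0.012,0.002,0,0,0,0,0],[-0.012,0.002,0.08,0,0,0,0],[-0.012,0.002,0.16,0,0,0,0],[-0.012,0.002,0.24,0,0,0,0],[-0.012,0.002,0.28,0,0,0,0]])

```text
time_s: 18.2
position: [704.3, -24.4, 373.5]
tool_rot: [179.9, -0.0, 79.4]
force: [0.2, 0.0, -0.1]
finger_gap: 42.5
grasp_force: 0.0
```

play_rows(plan=[[-0.1,0.02,0.0,0,0,0,0],[-0.2,0.04,0.0,0,0,0,0],[-0.35,0.07,0,0,0,0,0.5],[-0.5,0.1,0,0,0,0,1],[-0.65,0.13,0,0,0,0,1],[-0.8,0.16,0,0,0,0,1],[-0.95,0.19,0,0,0,0,1],[-0.98,0.2,0,0,0,0,1]])

```text
time_s: 19.2
position: [457.8, 25.9, 373.3]
tool_rot: [179.9, -0.0, 79.4]
force: [0.4, -0.5, -0.5]
finger_gap: 85.5
grasp_force: 0.0
```

```bash
python3 - <<'E'
from h import *
C=np.array([578.6,-.3]);a=np.deg2rad(-11.3);R=np.array([[np.cos(a),-np.sin(a)],[np.sin(a),np.cos(a)]])
for n in ['top','scene']:
    p,d,c=grab(n)
    P=cloud(d,c);L=np.concatenate([(P[...,:2]-C)@R,P[...,2:]],-1)
    hsv=cv2.cvtColor(p,cv2.COLOR_BGR2HSV);H,S,V=cv2.split(hsv)
    m=(H>28)&(H<45)&(S>80)&(V>60)&(abs(L[...,1])<150)&(L[...,2]>140)&(L[...,2]<290)&(L[...,0]>40)&(L[...,0]<180)
    q=L[m]
    if n=='scene': f=np.polyfit(q[:,2],q[:,0],1);print('lean deg',np.rad2deg(np.arctan(f[0])))
    m=(abs(L[...,0])<75)&(L[...,1]<45)&(L[...,1]>-140)&(L[...,2]>54)&(L[...,2]<95)&(S>50)
    k,l,st,ce=cv2.connectedComponentsWithStats(m.astype(np.uint8));print(st[1:][st[1:,4]>15].tolist())
    if k>1:
        i=1+np.argmax(st[1:,4]);uv=np.argwhere(l==i)
        w=np.array([ray(u,v,66,c)[:2] for v,u in uv],np.float32);r=cv2.minAreaRect(w);print(n,r,P[l==i].mean(0),P[l==i][:,2].max())
        print(hsv[l==i].mean(0))
    if n=='top':cv2.imwrite('pics/t3.png',cv2.resize(p[110:270,240:400],None,fx=3.5,fy=3.5,interpolation=cv2.INTER_CUBIC))
print(manip.state()['position'])
E
```

```text
[[326, 194, 20, 23, 259]]
top ((584.7479248046875, -32.19609451293945), (36.94549560546875, 61.2397575378418), 57.28443908691406) [582.65084607 -31.3383113   80.21032068] 94.1773427443019
[ 14.52509653  93.83011583 136.93822394]
lean deg 8.568842656252146
[[340, 262, 4, 11, 27]]
scene ((555.0021362304688, -29.670597076416016), (7.955832004547119, 37.044578552246094), 34.6786994934082) [558.5125479  -35.05101231  73.76262849] 82.84762672779824
[ 15.48148148 107.77777778 146.66666667]
[459.04582285  25.60615611 372.92519002]
```

View pics/t3.png

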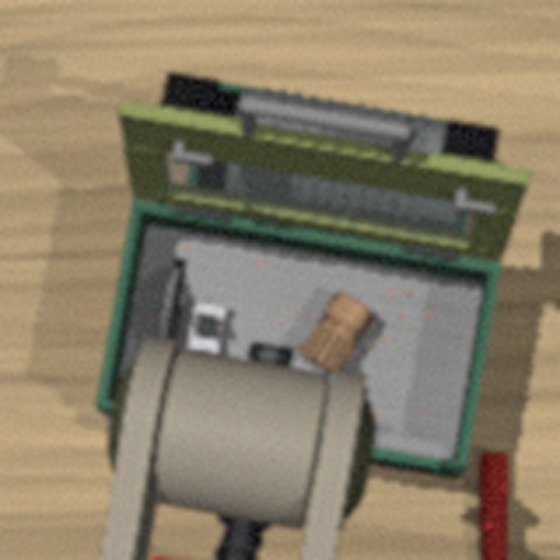

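The hood is open and the hub is visible at crop (340,330). Its top-view rectangle measures 37x61 mm, matching the hub, centred near (584,-32) with its axis at about -31°.

play_rows(plan=[[0.05,-0.02,-0.05,0,0,-0.059,1],[0.12,-0.05,-0.15,0,0,-0.118,1],[0.2,-0.09,-0.25,0,0,-0.177,1],[0.28,-0.13,-0.35,0,0,-0.236,1],[0.36,-0.17,-0.45,0,0,-0.295,1],[0.44,-0.21,-0.55,0,0,-0.354,1],[0.49,-0.23,-0.62,0,0,-0.413,1],[0.502,-0.231,-0.692,0,0,-0.472,1]])

```text
time_s: 20.3
position: [585.9, -33.1, 197.5]
tool_rot: [-180.0, 0.1, -6.0]
force: [-0.2, -0.6, 0.2]
finger_gap: 85.5
grasp_force: 0.0
```

play_rows(plan=[[-0.006,0.004,-0.04,0,0,-0.059,1],[-0.006,0.004,-0.1,0,0,-0.118,1],[-0.006,0.004,-0.2,0,0,-0.137,1],[-0.006,0.004,-0.3,0,0,-0.137,1],[-0.006,0.004,-0.4,0,0,-0.137,1],[-0.006,0.004,-0.5,0,0,-0.137,1],[-0.006,0.004,-0.57,0,0,-0.137,1],[-0.006,0.004,-0.602,0,0,-0.137,1]])

```text
time_s: 21.3
position: [583.2, -31.4, 47.7]
tool_rot: [180.0, 0.1, -30.3]
force: [-0.3, 0.2, -0.4]
finger_gap: 85.5
grasp_force: 0.0
```

play_rows(plan=[[0,0,0,0,0,0,1],[0,0,0,0,0,0,-1],[0,0,0,0,0,0,-1],[0,0,0,0,0,0,-1],[0,0,0,0,0,0,-1],[0,0,0,0,0,0,-1],[0,0,0,0,0,0,-1],[0,0,0.02,0,0,0,-1]])

```text
time_s: 22.3
position: [582.9, -31.3, 53.9]
tool_rot: [180.0, 0.0, -30.2]
force: [-0.0, -0.6, -0.2]
finger_gap: 36.9
grasp_force: 30.0
```

play_rows(plan=[[0,0,0.1,0,0,0,-1],[0,0,0.25,0,0,0,-1],[0,0,0.42,0,0,0,-1],[0,0,0.56,0,0,0,-1],[-0.06,0.1,0.6,0,0,0.03,-1],[-0.12,0.28,0.6,0,0,0.06,-1],[-0.18,0.46,0.6,0,0,0.1,-1],[-0.24,0.64,0.6,0,0,0.14,-1]])

```text
time_s: 23.3
position: [522.4, 129.9, 204.1]
tool_rot: [-180.0, 0.0, -4.8]
force: [-0.2, 0.2, -0.5]
finger_gap: 37.1
grasp_force: 30.1
```

play_rows(plan=[[-0.04,0.15,0,0,0,0.02,-1],[-0.08,0.32,0,0,0,0.04,-1],[-0.12,0.49,0,0,0,0.05,-1],[-0.17,0.66,0,0,0,0.05,-1],[-0.21,0.8,0,0,0,0.05,-1],[-0.226,0.882,-0.05,0,0,0.05,-1],[-0.226,0.882,-0.2,0,0,0.05,-1],[-0.226,0.882,-0.35,0,0,0.05,-1]])

```text
time_s: 24.3
position: [466.5, 348.8, 114.7]
tool_rot: [180.0, 0.0, 4.0]
force: [0.1, 0.6, -0.1]
finger_gap: 36.9
grasp_force: 30.1
```

play_rows(plan=[[0,0,-0.15,0,0,0,-1],[0,0,-0.28,0,0,0,-1],[0,0,-0.36,0,0,0,-1],[0,0,-0.4,0,0,0,-1],[0,0,-0.412,0,0,0,-1],[0,0,-0.412,0,0,0,-1],[0,0,-0.412,0,0,0,0.2],[0,0,-0.412,0,0,0,0.4]])

```text
time_s: 25.3
position: [466.8, 349.3, 14.1]
tool_rot: [-180.0, -0.1, 4.0]
force: [0.6, -0.3, 0.3]
finger_gap: 59.9
grasp_force: 0.0
```

play_rows(plan=[[0,0,0,0,0,0,0.8],[0,0,0,0,0,0,0.8],[0,0,0.1,0,0,0,0.8],[0,0,0.25,0,0,0,0.8],[0,0,0.45,0,0,0,0.8],[0,0,0.65,0,0,0,0.8],[-0.2,0,0.8,0,0,0,0.8],[-0.4,0,0.8,0,0,0,0.8]])

```text
time_s: 26.3
position: [366.4, 349.5, 216.2]
tool_rot: [-179.9, -0.3, 3.9]
force: [-0.1, 0.9, -0.0]
finger_gap: 77.0
grasp_force: 0.0
```

play_rows(plan=[[-0.1,0,0,0,0,0,0.8],[-0.3,0,0,0,0,0,0.8],[-0.4,0,0,0,0,0,0.8],[-0.4,0,0,0,0,0,0.8],[-0.4,0,0,0,0,0,0.8],[-0.4,0,0,0,0,0,0.8],[-0.4,0,0,0,0,0,0.8],[-0.4,0,0,0,0,0,0.8]])

```text
time_s: 27.3
position: [266.9, 349.1, 213.4]
tool_rot: [180.0, 0.0, 3.9]
force: [1.0, -0.3, 0.9]
finger_gap: 76.9
grasp_force: 0.0
```

```bash
python3 - <<'E'
from h import *
p,d,c=grab('scene'); cv2.imwrite('pics/s4.png',p[100:400,180:560])
p,d,c=grab('top'); cv2.imwrite('pics/t4.png',p); print(manip.state()['position'],manip.state()['force'])
E
```

```text
[266.70868536 349.12778102 213.49440951] [-0.44598856  0.41075979 -0.73666334]
```

View pics/s4.png

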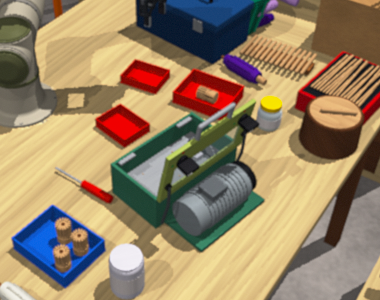

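View pics/t4.png

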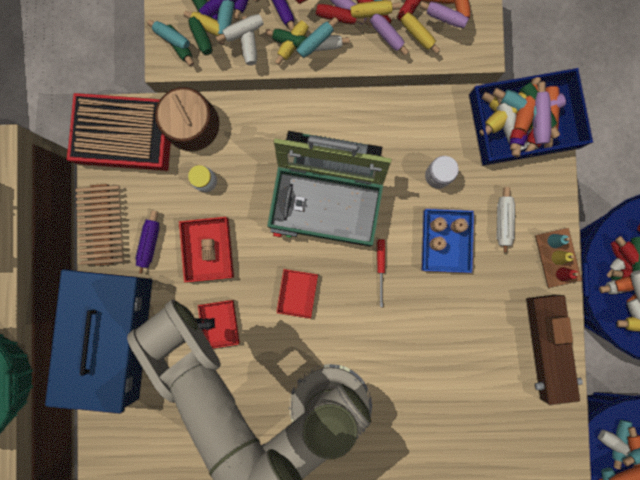

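The hub lies in the largest red tray at top px (208,250), the hood is open on its stop, and nothing else has moved.

```bash
python3 -c "
from workcell import order
print(order.job_done())"
```

```text
the job is handed in; nothing more can be done
None
```

I undid both knobs to their stops, opened the hood onto its stop, put the split hub in the largest red tray and handed the job in at about 27 s; the hand-in gave no pass/fail result.

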